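Loosen the snack cup and hold the mixer paddle at its third click

TASK

Pick up the tall closed snack cup and turn it over so that its lid points steeply down, to loosen what has settled, then set it down upright (not dropped) in the round seat of the cup mixer and let go of it. Then press the mixer's spring paddle down with the fingers past its first two clicks to the third, not beyond, and finish while still holding it there against its spring. Leave the cup standing in the seat and do not disturb the other things.

Things in the scene. Friction and masses are not known exactly. Their poses are not given: they have to be found in the camera images.
- cup_center (a point): The tall closed snack cup: plain round plastic cup with a fixed grey lid, 115 mm tall, body 58 mm in diameter from the foot up to 92 mm, lid 62 mm in diameter above that; about 0.16 kg. This point is on its axis 57.5 mm above its underside; z points from foot to lid. It stands upright in one of three places in a row on the left, the low cup and the tumbler in the others.
- cup_foot (a point): Centre of the underside of the tall snack cup.
- seat (a point): Centre of the floor of the mixer's round seat, where the cup's foot rests, 40 mm above the work surface. Around it is a black collar 10 mm high, 76 mm inside and 88 mm outside diameter. z is up.
- mixer: The fixed cup mixer, brushed steel. Origin under it on the work surface; x is its depth, y its width (roughly the robot's x and y, turned up to 20 degrees). Deck 150 mm in x, from y = -115 to +125 mm, 40 mm high, with the seat at y = +70 mm. Tower on the deck: 110 mm in x, y = -100 to -25 mm, top 115 mm above the work surface. The paddle sticks out of the tower's -y side.
- paddle_top (a point): Centre of the flat top of the paddle, a black horizontal tab like a toaster's lever, 46 mm (mixer x) by 38 mm (mixer y), 12 mm thick; the point is 24 mm out from the tower's side and moves with the paddle. At rest it is 105 mm above the work surface. Short marks on the tower show the height of the top at rest and at each click; the third click's mark, the lowest, is longer.
- paddle (a joint): Downward travel of the paddle in m: 0 at rest (up), clicks at 0.012, 0.024 and 0.036 (the third, wanted), end stop at 0.052. It slides straight down; a spring pushes it back with 3 N at rest rising to about 7 N at the third click, the clicks adding or taking about 2 N; let go, it always returns to 0.
- low_cup: Bystander: low wide closed snack cup, 88 mm in diameter, 56 mm tall; origin at its underside.
- tumbler: Bystander: short open stainless tumbler, 72 mm in diameter, 85 mm tall; origin at its underside.
- mug: Bystander: white ceramic mug, 82 mm in diameter, 95 mm tall, handle to its +y; origin at its underside.
- acrylic_box: Bystander: clear lidded box 116 x 146 mm, 92 mm tall with its knob; origin at its underside.
- spice_jar: Bystander: small glass jar, 40 mm in diameter, 65 mm tall; origin at its underside.
- spoon: Bystander: steel spoon lying flat.
Not all that is in view belongs to the job. What is shaped like the part that bears cup_center but blue or turquoise is not meant.

How it is judged:
On the way, in this order (a step that is already met when the one before it is completed fails the run):
1. the cup is held in the air, turned over with its lid pointing steeply down (angle between cup_center's own z axis and vertical above 2.1 rad and height (world z) of cup_center above 0.1 m and contact force between the fingers and cup above 0.5 N), for 0.1 s.
2. the cup is brought down upright into the seat while still held (horizontal distance between cup_foot and seat below 0.012 m and z of cup_foot in the frame of seat below 0.012 m and angle between cup_center's own z axis and vertical below 0.25 rad and contact force between the fingers and cup above 0.5 N), for 0.02 s.
3. the cup stands upright in the seat, let go, with the paddle not yet pressed (horizontal distance between cup_foot and seat below 0.011 m and z of cup_foot in the frame of seat below 0.004 m and angle between cup_center's own z axis and vertical below 0.08 rad and contact force between each of the arm, the fingers and cup below 0.1 N and value of joint paddle below 0.006 m), for 0.2 s.
At the end, for the whole second after the job is handed in: The fingers hold the paddle down at its third click (travel 36 mm, within 5 mm) with more than 1.5 N, through the last second; the cup stands untouched and upright (within 0.08 rad) in the seat, its foot on the seat floor (within 4 mm) and inside the collar (within 11 mm of the centre) (value of joint paddle between 0.031 and 0.041 m and contact force between the fingers and paddle above 1.5 N and horizontal distance between cup_foot and seat below 0.011 m and z of cup_foot in the frame of seat below 0.004 m and angle between cup_center's own z axis and vertical below 0.08 rad and contact force between each of the fingers, the arm and cup below 0.1 N and linear speed of cup below 0.02 m/s); the arm keeps its last pose, push and grip.
It fails at once if a bystander is moved by more than 30 mm (distance of any of low_cup, tumbler, mug, acrylic_box, spice_jar, spoon from where it was at the start of the episode above 0.03 m).
It fails at once if the paddle is pressed well beyond the third click (value of joint paddle above 0.047 m).
It also fails if it takes over 72 s, if anything falls off the work surface, if the arm or the gripper's body presses on something with over 40 N, if the wrist force passes 120 N, or if a joint passes its speed limit or range.

ROBOT

A 6-joint arm with a two-finger parallel gripper is mounted at the origin on the work surface. World frame = base frame: x ahead of the robot, y to its left, z up, the work surface at z = 0. Lengths are in m, angles in rad, forces in N, time in s.
With the tool pointing down it reaches from about 0.325 to 0.775 m from the base axis. Payload 5.5 kg.
Tool frame: the origin (TCP) lies between the finger pads; the fingertips stand 8 mm ahead of it and the grasp point (between the pads) lies 11 mm behind it (tcp_to_tips is the distance from the TCP to the fingertips, in m); z points along the fingers, y is the direction in which the jaws open and shut (so a half turn about z gives the same grasp; the last joint's range is limited). The gripper opens to 88 mm and grips with 3 to 60 N. Pads are 20 mm wide; open, the fingers measure 115 mm over their backs; the gripper's body (75 mm by 178 mm) begins 61 mm behind the grasp point.
Start: joints at [1.15, 0.091, 1.231, -0, 1.82, -0.057], TCP at [0.214, 0.561, 0.231] pointing down, gripper open.
Joint ranges: [-2.87, 2.87], [-0.86, 2.18], [0.17, 2.46], [-1.51, 4.65], [0.06, 2.69], [-2.65, 2.65]. Speed limits (rad/s): [2.57, 2.57, 3.01, 3.14, 3.14, 3.14].

INTERFACE

Orientations are given as a unit quaternion [w, x, y, z].
In Python, from bench import * gives the robot as it stands. Calls block until the motion is done:
- move_to(position, orientation): joint-space move of the TCP to a pose.
- move_l(position, speed=0.15, orientation=None): straight line of the TCP; orientation=None keeps the orientation; speed is the mean speed in m/s.
- movej(angles): joint-space move.
- gripper_open() and close(): open the fingers fully, or close them until they stop; the grip force is fixed at half the most.
- hold(seconds).
- inverse_kinematics(position, orientation): joint angles nearest the present ones, or None.
- state(): the state.
- get_image(name): name is "side" or "top"; returns a dict with "frame" (480x640x3 uint8, blue, green, red), "depth" (480x640 float32, m along the optical axis (not along the pixel's ray), 0 where there is no reading), "camera_matrix" (3x3 intrinsics, pixels), "view" (4x4, takes a point from world to camera coordinates). Camera axes: x right, y up, looking along -z (the intrinsics and any distortion apply to the point x, -y, -z); pixel columns grow to the right and rows downward; lengths in m; the calibration is good to about 2 mm. A picture is of the moment at which its call begins.
A pose or a line that the arm cannot do raises IKError and nothing moves.
- job_done(): hands the job in, once; it reports no verdict.
The state is a dict: "time": time; "joint_pos": joint angles; "dq": joint speeds; "joint_torque": joint torques, N m; "ee_pos": TCP position; "ee_rot": TCP orientation; "ft_force": force on the tool from outside, world axes, zero at the start; "moment": the same for the moment, N m; "finger_gap": finger opening in m.
Only numpy, scipy, OpenCV 4.12 (cv2) and the standard library are available. Lean on these libraries where they do the work, as an engineer would, in place of code of your own. Each camera call takes 0.05 s, during which the arm holds its last target. There are 200 camera calls.

## Working session

There is one attempt and no reset: what is moved stays moved. The work goes in short steps, each a Python script; the robot and the scene stay as the last script left them, time stands still between calls to the robot, and variables do not carry over. Pictures are saved under pics/ and viewed, about 8 in all and at most 12, crops included, and the job is handed in when it is done.

```bash
mkdir -p pics; ls
cat > h.py <<'E'
from bench import *
import numpy as np, cv2
from scipy.spatial.transform import Rotation as R
def world(im):
    K=im["camera_matrix"];d=im["depth"];v,u=np.mgrid[:480,:640]
    x=(u-K[0,2])/K[0,0]*d;y=(v-K[1,2])/K[1,1]*d
    P=np.stack([x,-y,-d,np.ones_like(d)],-1)@np.linalg.inv(im["view"]).T
    P=P[...,:3];P[d==0]=np.nan
    return P
def q(Rm): return R.from_matrix(Rm).as_quat()[[3,0,1,2]]
E
python3 - <<'E'
from h import *
for n in("side","top"):
    im=get_image(n);cv2.imwrite(f"pics/{n}0.png",im["frame"]);np.savez(f"{n}0.npz",**im)
    print(n,np.linalg.inv(im["view"]).round(3).tolist(),im["camera_matrix"].tolist())
print(state())
E
```

```text
pics
side [[0.911, 0.245, -0.333, 0.102], [-0.413, 0.502, -0.76, -0.946], [-0.019, 0.83, 0.558, 0.842], [0.0, 0.0, 0.0, 1.0]] [[557.7133570176301, 0.0, 311.77392867863676], [0.0, 557.7133570176301, 231.37152198631355], [0.0, 0.0, 1.0]]
top [[0.049, 0.975, -0.217, 0.39], [-0.999, 0.049, -0.005, 0.074], [0.006, 0.217, 0.976, 0.99], [0.0, 0.0, 0.0, 1.0]] [[439.9531346634578, 0.0, 321.0441606409255], [0.0, 439.9531346634578, 246.69904874720186], [0.0, 0.0, 1.0]]
{'time': 0.1, 'joint_pos': array([ 1.15030837e+00,  9.17573757e-02,  1.23179452e+00, -1.88616251e-06,
        1.81981840e+00, -5.67263854e-02]), 'dq': array([-0.00097102,  0.00056426, -0.00455191,  0.00242332, -0.00054692,
       -0.001533  ]), 'joint_torque': array([ 1.51744251e-03, -4.47859132e+01, -4.07568848e+01,  7.00221467e-02,
        2.85282440e-02, -9.35789149e-05]), 'ee_pos': array([0.21338174, 0.56048523, 0.22961923]), 'ee_rot': array([-2.09184331e-04,  1.80879812e-01,  9.83504806e-01, -8.63856068e-04]), 'ft_force': array([-0.02406412,  0.17683518, -0.62150594]), 'moment': array([-0.02415464, -0.03767353, -0.01752675]), 'finger_gap': 0.0877647003268482}
```

View pics/side0.png

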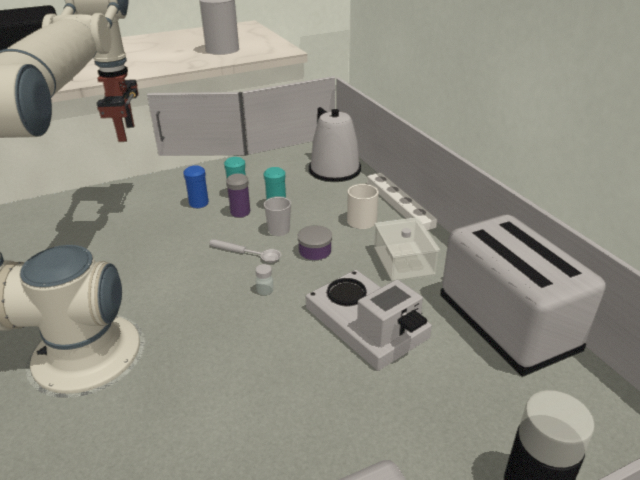

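View pics/top0.png

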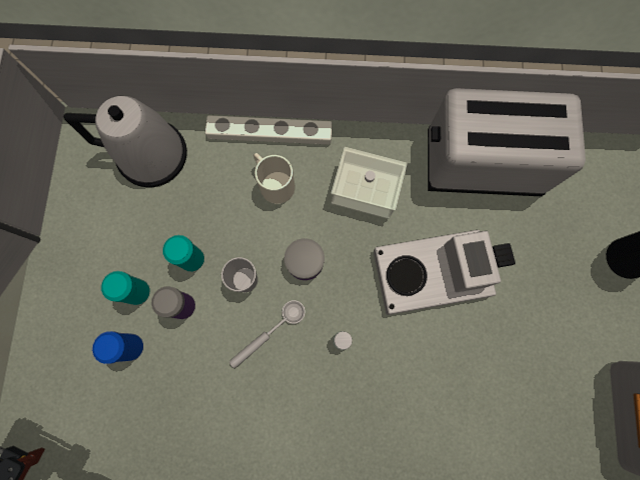

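Side view: the purple cup with the grey lid is at (238,196). In the top view it is at (170,302). Things it could be taken for, by side-view pixel: the blue cup (196,187), the turquoise cups (235,175) and (275,188), and the low purple cup (315,242). By the description I choose the tall purple cup with the grey lid. The mixer's seat is at top (407,276), its tower at (475,260) and its paddle at (505,255).

Run:
```python
from h import *
T=np.load("top0.npz");S=np.load("side0.npz")
pt,ps=world(T),world(S)
def circ(xy):
    A=np.c_[2*xy,np.ones(len(xy))];s=np.linalg.lstsq(A,(xy**2).sum(1),rcond=None)[0]
    return s[:2],np.sqrt(s[2]+s[:2]@s[:2])
def box(P,u0,u1,v0,v1,z0,z1):
    p=P[v0:v1,u0:u1].reshape(-1,3);return p[(p[:,2]>z0)&(p[:,2]<z1)]
def mec(p):
    (c,r)=cv2.minEnclosingCircle(p[:,:2].astype(np.float32));return np.round(c,4),round(r,4),np.round(np.median(p,0),4),len(p)
print("table z",np.nanmedian(pt[400:440,250:350,2]),np.nanmedian(ps[380:420,200:280,2]))
for n,b in dict(cup=(145,200,280,325),turq1=(95,155,265,310),turq2=(155,210,230,275),blue=(85,145,325,370)).items():
    print(n,"lid top",mec(box(pt,*b,.108,.122)))
c=box(ps,222,255,170,220,.01,.088);print("side body fit",circ(c[:,:2]),len(c)); 
c=box(ps,222,255,170,220,.108,.122);print("side lid",mec(c))
print("tumbler",mec(box(pt,215,265,250,300,.075,.095)),"low",mec(box(pt,280,330,235,285,.045,.065)))
print("spice",mec(box(pt,330,355,328,355,.055,.075)),"mug",mec(box(pt,250,300,150,205,.085,.105)))
# mixer
d=box(pt,365,500,225,320,.034,.045);r=cv2.minAreaRect(d[:,:2].astype(np.float32));print("deck",r,np.median(d[:,2]),cv2.boxPoints(r).round(3).tolist())
t=box(pt,430,505,225,295,.108,.122);r=cv2.minAreaRect(t[:,:2].astype(np.float32));print("tower",r,np.median(t[:,2]),cv2.boxPoints(r).round(3).tolist())
p=box(pt,498,520,240,270,.095,.108);r=cv2.minAreaRect(p[:,:2].astype(np.float32));print("paddle",r,np.median(p[:,2]),len(p))
co=box(pt,380,432,250,302,.046,.056);print("collar",mec(co),circ(co[:,:2]))
for P,b in((pt,(380,432,250,302)),(ps,(322,372,272,310))):
    g=(T if P is pt else S)["frame"][b[2]:b[3],b[0]:b[1]].max(-1)<60
    s=P[b[2]:b[3],b[0]:b[1]][g];s=s[(s[:,2]>.046)&(s[:,2]<.056)];print("dark collar",mec(s) if len(s) else 0)
a=S["frame"][150:230,170:300];b=T["frame"][220:320,360:520]
cv2.imwrite("pics/c1.png",np.hstack([cv2.resize(a,(390,300),interpolation=3),cv2.resize(b,(400,300))]))
```

```text
table z 0.0012837206182025884 -0.000350913972038569
cup lid top (array([0.4597, 0.3795]), 0.0314, array([0.4591, 0.3782, 0.1147]), 739)
turq1 lid top (array([0.4712, 0.457 ]), 0.062, array([0.484 , 0.4814, 0.1144]), 746)
turq2 lid top (array([0.5669, 0.3711]), 0.0311, array([0.5656, 0.3696, 0.1147]), 682)
blue lid top (array([0.366 , 0.4824]), 0.031, array([0.3656, 0.4805, 0.1146]), 781)
side body fit (array([0.46717519, 0.41364838]), np.float64(0.058779711771997874)) 562
side lid (array([0.457 , 0.3751]), 0.0303, array([0.4566, 0.3722, 0.1129]), 173)
tumbler (array([0.5255, 0.2473]), 0.036, array([0.532 , 0.2547, 0.0851]), 223) low (array([0.5728, 0.1145]), 0.0444, array([0.571 , 0.1138, 0.0567]), 1268)
spice (array([0.402 , 0.0238]), 0.0182, array([0.4021, 0.0243, 0.0662]), 249) mug (array([0.7529, 0.1924]), 0.0461, array([0.7497, 0.189 , 0.0949]), 321)
deck ((0.5616334676742554, -0.17218837141990662), (0.15062542259693146, 0.23942327499389648), 12.702903747558594) 0.04140854018594475 [[0.4620000123977661, -0.07199999690055847], [0.5139999985694885, -0.3059999942779541], [0.6610000
[... 154 characters left out ...]
58330744504929), 12.780720710754395) 0.11660231354786571 [[0.5139999985694885, -0.21400000154972076], [0.5360000133514404, -0.31200000643730164], [0.6449999809265137, -0.28700000047683716], [0.621999979019165, -0.1889999955892563]]
paddle ((0.5899233222007751, -0.2985939681529999), (0.04634283110499382, 0.035715579986572266), 12.11847972869873) 0.10613702327961289 294
collar (array([ 0.5375, -0.1089]), 0.0533, array([ 0.5469, -0.1091,  0.051 ]), 364) (array([ 0.54661818, -0.10912629]), np.float64(0.0406794422208382))
dark collar (array([ 0.5465, -0.1084]), 0.0431, array([ 0.5414, -0.1025,  0.051 ]), 296)
dark collar (array([ 0.5474, -0.1113]), 0.0443, array([ 0.5372, -0.1195,  0.0488]), 195)
```

View pics/c1.png

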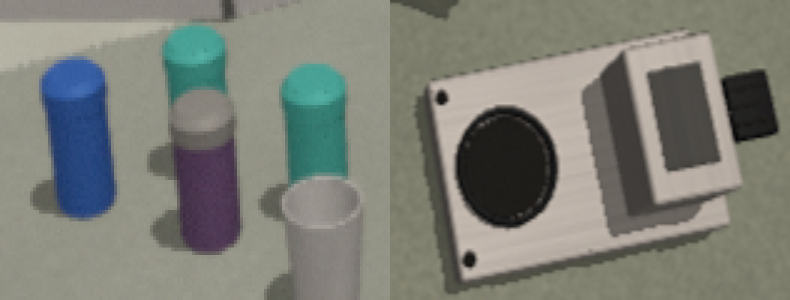

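The crop confirms a purple body with a grey lid, with the blue and turquoise cups behind it. The mixer fits agree: the seat is at about (0.547,-0.109) from both deck and collar, and the paddle at (0.590,-0.298) from both tower geometry and direct measurement. Next, reachability for a side grasp.

```bash
cat >> h.py <<'E'
def rot(psi,a,s=1):
    z=np.array([np.cos(a)*np.cos(psi),np.cos(a)*np.sin(psi),-np.sin(a)]);y=s*np.array([-np.sin(psi),np.cos(psi),0])
    return np.stack([np.cross(y,z),y,z],1)
def tcp(grasp,Rm): return np.asarray(grasp)+.011*Rm[:,2]   # TCP pose for the grasp point
def ik(grasp,Rm): return inverse_kinematics(tcp(grasp,Rm),q(Rm))
CUP=np.array([.459,.378]);SEAT=np.array([.547,-.109])
E
python3 - <<'E'
from h import *
for a in (0,10,20,30,40):
  for s in (1,-1):
    for n,c,z,offs in(("cup",CUP,.066,(-.5,-.25,0,.25)),("seat",SEAT,.108,(-.4,0,.3))):
      for o in offs:
        Rm=rot(np.arctan2(c[1],c[0])+o,np.radians(a),s)
        j=[ik([*c,h],Rm) for h in (z,z+.1,z+.2)]
        print(a,s,n,o,*[None if k is None else np.round(k,2).tolist() for k in j])
E
```

```text
0 1 cup -0.5 [1.07, 0.04, 2.32, 4.18, 1.1, 0.91] [1.07, -0.29, 2.35, 4.34, 0.97, 0.61] [1.07, -0.51, 2.3, 4.53, 0.9, 0.28]
0 1 cup -0.25 None None [0.86, -0.77, 2.45, 4.47, 0.43, 0.27]
0 1 cup 0 None None None
0 1 cup 0.25 None None None
0 1 seat -0.4 None None None
0 1 seat 0 None None None
0 1 seat 0.3 None None None
0 -1 cup -0.5 [1.07, 0.04, 2.32, 4.18, 1.1, -2.23] [1.07, -0.29, 2.35, 4.34, 0.97, -2.54] None
0 -1 cup -0.25 None None None
0 -1 cup 0 None None None
0 -1 cup 0.25 None None [0.28, -0.77, 2.45, 1.71, 0.67, -0.18]
0 -1 seat -0.4 None None None
0 -1 seat 0 None None None
0 -1 seat 0.3 None None None
10 1 cup -0.5 [1.06, -0.15, 2.34, 4.42, 0.9, 0.66] None [1.06, -0.58, 2.24, -1.42, 0.86, -0.03]
10 1 cup -0.25 None None [0.85, -0.81, 2.37, -1.13, 0.45, -0.4]
10 1 cup 0 None None None
10 1 cup 0.25 None None None
10 1 seat -0.4 None [0.14, -0.77, 2.45, -1.44, 0.73, -0.02] [0.14, -0.85, 2.32, -1.21, 0.79, -0.33]
10 1 seat 0 None None None
10 1 seat 0.3 None None None
10 -1 cup -0.5 [1.06, -0.15, 2.34, 4.42, 0.9, -2.49] None None
10 -1 cup -0.25 None None None
10 -1 cup 0 No
[... 3640 characters left out ...]
0.36, 0.77, 2.05] [0.77, -0.61, 1.98, -0.31, 0.95, 1.97]
40 -1 cup 0 [0.59, -0.54, 2.3, 0.15, 0.52, 1.37] [0.59, -0.64, 2.17, 0.11, 0.74, 1.42] [0.59, -0.65, 2.01, 0.1, 0.92, 1.45]
40 -1 cup 0.25 [0.42, -0.49, 2.26, 0.66, 0.68, 0.67] [0.42, -0.59, 2.14, 0.53, 0.86, 0.85] [0.42, -0.61, 1.98, 0.47, 1.02, 0.96]
40 -1 seat -0.4 [-0.0, -0.6, 2.26, -0.63, 0.81, 2.45] [-0.0, -0.66, 2.11, -0.54, 0.98, 2.3] [-0.0, -0.65, 1.93, -0.49, 1.13, 2.21]
40 -1 seat 0 [-0.31, -0.75, 2.34, 0.14, 0.68, 1.39] [-0.31, -0.79, 2.19, 0.11, 0.88, 1.43] [-0.31, -0.76, 1.99, 0.1, 1.04, 1.45]
40 -1 seat 0.3 [-0.53, -0.66, 2.29, 0.65, 0.86, 0.67] [-0.53, -0.71, 2.14, 0.56, 1.02, 0.81] [-0.53, -0.7, 1.96, 0.52, 1.17, 0.91]
```

```bash
cat >> h.py <<'E'
A=np.radians(40);GZ=.072
RG=rot(np.arctan2(CUP[1],CUP[0]),A,-1)
RS=rot(np.arctan2(SEAT[1],SEAT[0]),A,-1)
E
python3 - <<'E'
from h import *
move_to(tcp([*CUP,GZ+.17],RG),q(RG))
print(state()["ee_pos"],state()["time"])
move_l(tcp([*CUP,GZ],RG),.12)
print(state()["ft_force"])
close();hold(.2)
s=state();print(s["finger_gap"],s["ft_force"],s["time"])
move_l(tcp([*CUP,GZ+.03],RG),.08)
move_l(tcp([*CUP,GZ+.2],RG),.2)
s=state();print(s["finger_gap"],s["ft_force"],s["joint_pos"].round(2),s["time"])
a=get_image("side")["frame"];b=get_image("top")["frame"]
cv2.imwrite("pics/lift.png",np.hstack([cv2.resize(a[60:300,130:430],(400,320)),cv2.resize(b[180:420,60:360],(400,320))]))
# search for overturned poses
rel=rot(np.arctan2(CUP[1],CUP[0]),A,-1)
j0=s["joint_pos"];best=[]
for th in (2.3,2.5):
  for be in np.arange(0,2*np.pi,np.pi/6):
    Rt=R.from_rotvec(th*np.array([np.cos(be),np.sin(be),0])).as_matrix()
    for ga in np.arange(0,2*np.pi,np.pi/6):
      Rh=Rt@R.from_rotvec([0,0,ga]).as_matrix()@rel
      for p in ([.5,.3,.35],[.45,.2,.4],[.55,.15,.4]):
        j=inverse_kinematics(tcp(p,Rh),q(Rh))
        if j is not None: best.append((np.abs(j-j0).max(),th,be,ga,p,np.round(j,2).tolist()))
best.sort(key=lambda b:b[0]);print(len(best));[print(b) for b in best[:8]]
E
```

```text
[0.46535172 0.38373639 0.23541323] 1.4417
[-0.69076891 -0.23262398  0.11146347]
0.05659623988346797 [-0.25658767  0.56380672  1.10335719] 3.7917
0.05712263211762462 [ 1.19680692 -0.28863634 -1.58165792] [ 0.59 -0.65  2.    0.1   0.93  1.45] 5.3167
543
(np.float64(1.3946849636018466), 2.3, np.float64(1.0471975511965976), np.float64(5.759586531581287), [0.5, 0.3, 0.35], [-0.03, 0.34, 1.34, 1.49, 2.13, 2.52])
(np.float64(1.4232501510647766), 2.3, np.float64(1.0471975511965976), np.float64(5.759586531581287), [0.45, 0.2, 0.4], [-0.19, 0.19, 1.42, 1.52, 2.3, 2.58])
(np.float64(1.4416126724322296), 2.3, np.float64(0.5235987755982988), np.float64(5.235987755982988), [0.55, 0.15, 0.4], [-0.37, 0.08, 1.54, 1.54, 1.96, 2.59])
(np.float64(1.4428238404732654), 2.3, np.float64(0.5235987755982988), np.float64(5.235987755982988), [0.5, 0.3, 0.35], [-0.13, -0.09, 1.8, 1.54, 1.71, 2.5])
(np.float64(1.4485791309448675), 2.3, np.float64(0.5235987755982988), np.float64(5.235987755982988), [0.45, 0.2, 0.4], [-0.35, -0.22, 1.83, 1.54, 1.94, 2.61])
(np.float64(1.4573717191975613), 2.3, np.float64(4.1887902047863905), np.float64(1.5707963267948966), [0.55, 0.15, 0.4], [0.68, -0.7, 2.11, -1.32, 0.97, -0.01])
(np.float64(1.4674941807939317), 2.3, np.float64(0.0), np.float64(4.71238898038469), [0.5, 0.3, 0.35], [-0.07, -0.63, 2.21, 1.56, 1.13, 2.64])
(np.float64(1.49801725272024), 2.3, np.float64(3.665191429188092), np.float64(1.5707963267948966), [0.5, 0.3, 0.35], [0.97, 0.42, 1.17, -1.4, 2.13, -0.02])
```

View pics/lift.png

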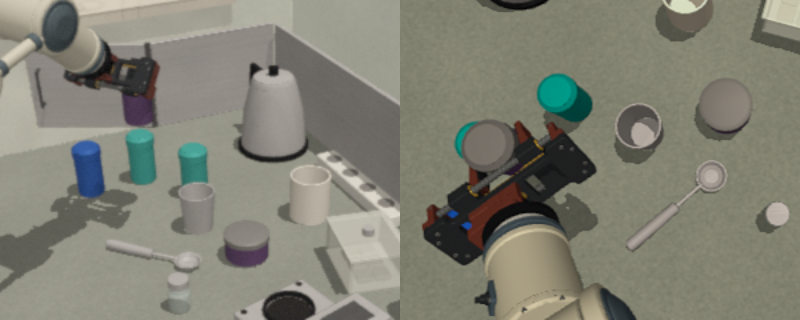

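The cup is held (gap 57 mm), lid up, and the bystanders are untouched: side crop, cup in the gripper at (138,105). Now turning it over high up, mostly with the wrist.

```bash
python3 - <<'E'
from h import *
Rt=R.from_rotvec(2.3*np.array([np.cos(4.18879),np.sin(4.18879),0])).as_matrix()
Rh=Rt@R.from_rotvec([0,0,np.pi/2]).as_matrix()@RG
p=[.55,.15,.4]
move_to(tcp([.5,.25,.36],RG),q(RG)); j0=state()["joint_pos"]
j=ik(p,Rh);print(np.round(j,2))
for f in (.33,.67,1): movej(j0+f*(j-j0))
hold(.3)
s=state();Rm=R.from_quat(s["ee_rot"][[1,2,3,0]]).as_matrix()
zc=Rm@RG.T[:,2];print("cup z",zc,np.arccos(zc[2]),s["ee_pos"],s["finger_gap"],s["time"])
cv2.imwrite("pics/turn.png",get_image("side")["frame"][0:300,100:500])
for f in (.5,0): movej(j0+f*(j-j0))
print(state()["joint_pos"].round(2))
move_to(tcp([*SEAT,.04+GZ+.12],RS),q(RS));hold(.3)
s=state();print(s["ee_pos"],s["finger_gap"],s["joint_pos"].round(2),s["time"])
for n in("side","top"):
    im=get_image(n);np.savez(f"{n}1.npz",**im);cv2.imwrite(f"pics/{n}1.png",im["frame"])
E
python3 -c "
import cv2,numpy as np
a=cv2.imread('pics/turn.png');b=cv2.imread('pics/side1.png')[100:400,220:520];c=cv2.imread('pics/top1.png')[150:390,300:540]
r=lambda i:cv2.resize(i,(int(i.shape[1]*280/i.shape[0]),280))
cv2.imwrite('pics/t1.png',cv2.resize(np.hstack([r(a),r(b),r(c)]),None,fx=.85,fy=.85))"
```

```text
[ 0.68 -0.7   2.11 -1.32  0.97 -0.01]
cup z [-0.645437    0.37484818 -0.66550727] 2.2989695710242595 [0.56077386 0.14666013 0.39892631] 0.0570689401459986 8.2333
[ 0.18 -0.69  1.86  0.41  1.2   1.06]
[ 0.55543812 -0.11019521  0.22528705] 0.057018739410692264 [-0.31 -0.79  2.14  0.11  0.92  1.43] 11.6917
```

View pics/t1.png

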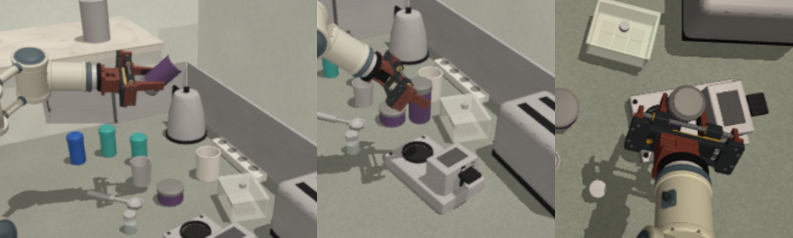

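Left panel: the cup is turned lid-down in the air (commanded tilt 2.30 rad). Middle and right: it is upright again above the seat. I'll measure the lid in the air to correct the cup's offset in the hand.

Run:
```python
from h import *
T=np.load("top1.npz");S=np.load("side1.npz")
for n,I in(("top",T),("side",S)):
    P=world(I);f=I["frame"].astype(int)
    m=(abs(P[...,0]-SEAT[0])<.05)&(abs(P[...,1]-SEAT[1])<.05)&(P[...,2]>.1)&(P[...,2]<.4)
    grey=(f.max(-1)-f.min(-1)<35)&(f.max(-1)>70)
    z=P[...,2]
    h=np.histogram(z[m&grey],bins=np.arange(.2,.32,.005));print(n,list(zip(h[1].round(3),h[0])))
    g=m&grey&(z>.262)&(z<.285)
    p=P[g]
    if len(p)>20:
        c,r=cv2.minEnclosingCircle(p[:,:2].astype(np.float32));print(c,r,np.median(p,0),len(p))
        A_=np.c_[p[:,:2],np.ones(len(p))];k=np.linalg.lstsq(A_,p[:,2],rcond=None)[0];print("tilt grad",k)
    pu=m&(f[...,0]>f[...,1]+12)&(f[...,2]>f[...,1]+5);print("purple z range",np.nanpercentile(z[pu],[1,99]) if pu.any() else 0)
```

```text
top [(np.float64(0.2), np.int64(0)), (np.float64(0.205), np.int64(0)), (np.float64(0.21), np.int64(0)), (np.float64(0.215), np.int64(1)), (np.float64(0.22), np.int64(0)), (np.float64(0.225), np.int64(1)), (np.float64(0.23), np.int64(4)), (np.float64(0.235), np.int64(1)), (np.float64(0.24), np.int64(3)), (np.float64(0.245), np.int64(0)), (np.float64(0.25), np.int64(2)), (np.float64(0.255), np.int64(4)), (np.float64(0.26), np.int64(6)), (np.float64(0.265), np.int64(123)), (np.float64(0.27), np.int64(433)), (np.float64(0.275), np.int64(488)), (np.float64(0.28), np.int64(0)), (np.float64(0.285), np.int64(0)), (np.float64(0.29), np.int64(0)), (np.float64(0.295), np.int64(1)), (np.float64(0.3), np.int64(114)), (np.float64(0.305), np.int64(38)), (np.float64(0.31), np.int64(3))]
(0.5441576242446899, -0.1164475828409195) 0.03876526653766632 [ 0.54803845 -0.10874384  0.27482413] 1049
tilt grad [ 0.02363304 -0.02543007  0.25827174]
purple z range [0.16662583 0.28533476]
side [(np.float64(0.2), np.int64(42)), (np.float64(0.205), np.int64(49)), (np.float64(0.21), np.int64(34)), (np.float64(0.215)
[... 159 characters left out ...]
float64(0.24), np.int64(21)), (np.float64(0.245), np.int64(27)), (np.float64(0.25), np.int64(26)), (np.float64(0.255), np.int64(47)), (np.float64(0.26), np.int64(44)), (np.float64(0.265), np.int64(73)), (np.float64(0.27), np.int64(254)), (np.float64(0.275), np.int64(44)), (np.float64(0.28), np.int64(0)), (np.float64(0.285), np.int64(0)), (np.float64(0.29), np.int64(1)), (np.float64(0.295), np.int64(11)), (np.float64(0.3), np.int64(47)), (np.float64(0.305), np.int64(5)), (np.float64(0.31), np.int64(0))]
(0.5384734869003296, -0.10519278794527054) 0.043095268309116364 [ 0.54876311 -0.12259696  0.27309581] 399
tilt grad [-0.00240198  0.13090857  0.28889299]
purple z range [0.16391456 0.24884373]
```

The lid centre is at (0.548,-0.109), within 2 mm of the seat, and nearly level. Lowering until contact.

Run:
```python
from h import *
G=lambda dz:tcp([*SEAT,.04+GZ+dz],RS)
move_l(G(.03),.15);move_l(G(.006),.06);hold(.2)
f0=state()["ft_force"];dz=.006
while dz>-.006:
    dz-=.001;move_l(G(dz),.03);hold(.1);f=state()["ft_force"]-f0
    if f[2]>3: break
print("contact",dz,f,state()["ee_pos"],state()["time"])
hold(.2)
print(state()["ft_force"]-f0,state()["finger_gap"])
for n in("side","top"):
    im=get_image(n);np.savez(f"{n}2.npz",**im);cv2.imwrite(f"pics/{n}2.png",im["frame"])
P=world(np.load("top2.npz"));m=(abs(P[...,0]-SEAT[0])<.034)&(abs(P[...,1]-SEAT[1])<.034)&(P[...,2]>.145)&(P[...,2]<.165)
print(np.median(P[m],0))
a=cv2.imread("pics/side2.png")[220:360,280:460];b=cv2.imread("pics/top2.png")[190:330,360:540]
cv2.imwrite("pics/s2.png",np.hstack([cv2.resize(a,(390,303)),cv2.resize(b,(390,303))]))
```

```text
contact -0.001 [-1.02116441  1.43500581  6.19376375] [ 0.55573841 -0.11077251  0.10520838] 15.7417
[-1.07685404  1.38401101  6.73481069] 0.05724688549106079
[ 0.54835094 -0.11001179  0.15465786]
```

View pics/s2.png

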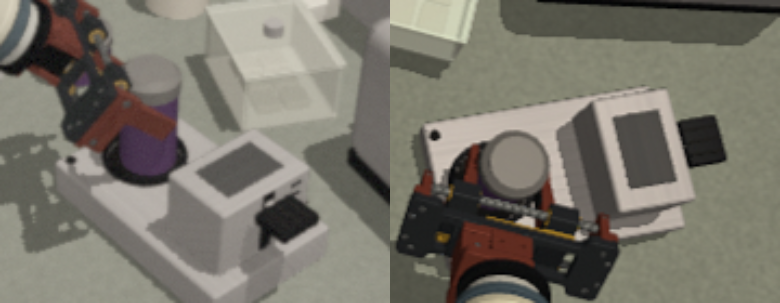

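The cup's foot is inside the collar and the lid top is at z=0.1547 (0.155 expected). Releasing and backing off along the tool axis.

Run:
```python
from h import *
gripper_open();hold(.3)
p=state()["ee_pos"];move_l(p-.13*RS[:,2],.12);hold(.3)
p=state()["ee_pos"];print(p,state()["time"]);move_l([p[0],p[1],.32],.2)
for n in("side","top"):
    im=get_image(n);np.savez(f"{n}3.npz",**im);cv2.imwrite(f"pics/{n}3.png",im["frame"])
P=world(np.load("top3.npz"));m=(abs(P[...,0]-SEAT[0])<.036)&(abs(P[...,1]-SEAT[1])<.036)&(P[...,2]>.145)&(P[...,2]<.165)
p=P[m];print(np.median(p,0),cv2.minEnclosingCircle(p[:,:2].astype(np.float32)));A_=np.c_[p[:,:2],np.ones(len(p))];print(np.linalg.lstsq(A_,p[:,2],rcond=None)[0])
t=P[85:200,425:590].reshape(-1,3);t=t[t[:,2]>.06];t=t[t[:,1]<-.1];print("toaster min x",np.percentile(t[:,0],.5),"max z",np.nanpercentile(t[:,2],99))
Q=rot(0,np.pi/2-1e-9)
yaw=np.radians(12.7)
for s in (1,-1):
  for ax in (yaw,yaw+np.pi/2):
    y=s*np.array([np.cos(ax),np.sin(ax),0]);z=np.array([0,0,-1.]);Rp=np.stack([np.cross(y,z),y,z],1)
    for h in(.16,.077):
        j=inverse_kinematics([.590,-.2985,h],q(Rp));print(s,ax.round(2),h,None if j is None else j.round(2))
a=cv2.imread("pics/side3.png")[220:360,280:460];b=cv2.imread("pics/top3.png")[190:330,360:540]
cv2.imwrite("pics/s3.png",np.hstack([cv2.resize(a,(390,303)),cv2.resize(b,(390,303))]))
```

```text
Traceback (most recent call last):
bench.IKError: the arm cannot follow that straight line within its joint ranges
```

Run:
```python
from h import *
p=state()["ee_pos"];print(state()["finger_gap"],state()["ft_force"]);move_l(p+[0,0,.17],.1);hold(.3)
print(state()["ee_pos"],state()["time"])
p=state()["ee_pos"];move_to([.5,-.3,.33],q(rot(-.54,1.2,-1)))
for n in("side","top"):
    im=get_image(n);np.savez(f"{n}3.npz",**im);cv2.imwrite(f"pics/{n}3.png",im["frame"])
P=world(np.load("top3.npz"));m=(abs(P[...,0]-SEAT[0])<.036)&(abs(P[...,1]-SEAT[1])<.036)&(P[...,2]>.145)&(P[...,2]<.165)
p=P[m];print(np.median(p,0),cv2.minEnclosingCircle(p[:,:2].astype(np.float32)));A_=np.c_[p[:,:2],np.ones(len(p))];print(np.linalg.lstsq(A_,p[:,2],rcond=None)[0])
P=world(np.load("top0.npz"));t=P[85:200,425:590].reshape(-1,3);t=t[t[:,2]>.06];t=t[t[:,1]<-.1];print("toaster min x",np.percentile(t[:,0],.5),"max z",np.nanpercentile(t[:,2],99))
yaw=np.radians(12.7)
for s in (1,-1):
  for ax in (yaw,yaw+np.pi/2):
    y=s*np.array([np.cos(ax),np.sin(ax),0]);z=np.array([0,0,-1.]);Rp=np.stack([np.cross(y,z),y,z],1)
    for h in(.16,.077):
        j=inverse_kinematics([.590,-.2985,h],q(Rp));print(s,round(ax,2),h,None if j is None else j.round(2))
a=cv2.imread("pics/side3.png")[220:360,280:460];b=cv2.imread("pics/top3.png")[190:330,360:540]
cv2.imwrite("pics/s3.png",np.hstack([cv2.resize(a,(390,303)),cv2.resize(b,(390,303))]))
```

```text
0.08815383899819938 [-0.07366522 -0.2763499  -0.43689607]
[ 0.55523127 -0.11062974  0.27376358] 19.1583
[ 0.54849018 -0.10957946  0.15480828] ((0.550182044506073, -0.11120251566171646), 0.03136312589049339)
[ 0.0153972  -0.01958961  0.1434693 ]
toaster min x 0.7530813388801257 max z 0.19036320652860395
1 0.22 0.16 [-0.52  0.25  1.17 -0.    1.71 -0.74]
1 0.22 0.077 [-0.52  0.28  1.29 -0.    1.57 -0.74]
1 1.79 0.16 [-0.52  0.25  1.17 -0.    1.71 -2.31]
1 1.79 0.077 [-0.52  0.28  1.29 -0.    1.57 -2.31]
-1 0.22 0.16 [-0.52  0.25  1.17 -0.    1.71  2.4 ]
-1 0.22 0.077 [-0.52  0.28  1.29 -0.    1.57  2.4 ]
-1 1.79 0.16 [-0.52  0.25  1.17 -0.    1.71  0.83]
-1 1.79 0.077 [-0.52  0.28  1.29 -0.    1.57  0.83]
```

View pics/s3.png

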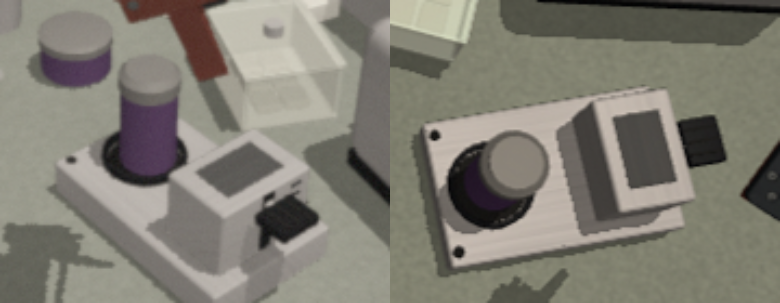

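The cup stands upright and released in the seat: top panel, lid at (515,160); measured offset at most 3 mm. The paddle is still up. Now the paddle.

```bash
cat >> h.py <<'E'
yaw=np.radians(12.7)
_y=np.array([np.cos(yaw),np.sin(yaw),0]);_z=np.array([0,0,-1.])
RP=np.stack([np.cross(_y,_z),_y,_z],1);PAD=np.array([.590,-.2985])
E
python3 - <<'E'
from h import *
close()
move_to([*PAD,.2],q(RP));move_l([*PAD,.125],.1);hold(.3)
f0=state()["ft_force"];print(f0,state()["ee_pos"],state()["time"])
z=.118;move_l([*PAD,z],.05);f=np.zeros(3)
while z>.106:
    z-=.0007;move_l([*PAD,z],.02);hold(.08);s=state();f=s["ft_force"]-f0
    if f[2]>1.2: break
print("contact cmd",z,"tip z",s["ee_pos"][2]-.008,f,s["time"])
zc=s["ee_pos"][2];np.save("zc.npy",zc);np.save("f0.npy",f0)
for tr in np.arange(.004,.0321,.004):
    move_l([*PAD,.113-tr],.03);hold(.1);s=state();print(round(tr,4),(zc-s["ee_pos"][2]).round(4),(.113-s["ee_pos"][2]).round(4),(s["ft_force"]-f0).round(2))
print(s["time"])
E
```

```text
[-0.27351806 -0.00663892  0.29514357] [ 0.59020827 -0.29862588  0.12561317] 24.5667
contact cmd 0.11309999999999995 tip z 0.1054181723247491 [ 1.07451952 -0.52493933  1.59039561] 27.1917
0.004 0.0036 0.0032 [-0.92  0.65  5.21]
0.008 0.0086 0.0082 [ 0.77 -1.05  0.66]
0.012 0.0121 0.0117 [0.29 0.01 3.29]
0.016 0.0156 0.0152 [-0.33  0.68  5.7 ]
0.02 0.0205 0.0201 [ 1.56 -1.12  2.34]
0.024 0.0241 0.0237 [0.51 0.47 4.79]
0.028 0.0275 0.027 [-0.83  0.23  7.03]
0.032 0.0324 0.032 [ 1.32 -0.36  2.89]
30.2583
```

Run:
```python
from h import *
f0=np.load("f0.npy")
for tr in(.034,.035,.036):
    move_l([*PAD,.113-tr],.02);hold(.15);s=state();print(tr,(.1132-s["ee_pos"][2]).round(4),(s["ft_force"]-f0).round(2))
hold(.8);s=state();print((.1132-s["ee_pos"][2]).round(4),(s["ft_force"]-f0).round(2),s["time"])
for n in("side","top"):
    im=get_image(n);np.savez(f"{n}4.npz",**im);cv2.imwrite(f"pics/{n}4.png",im["frame"])
P=world(np.load("top4.npz"));m=(abs(P[...,0]-SEAT[0])<.036)&(abs(P[...,1]-SEAT[1])<.036)&(P[...,2]>.145)&(P[...,2]<.165)
print("lid",np.median(P[m],0),m.sum())
P=world(np.load("side4.npz"));f=np.load("side4.npz")["frame"].max(-1)
d=P-np.array([.590,-.2985,0]);m=(np.hypot(d[...,0],d[...,1])<.026)&(f<55)&(P[...,2]>.04)&(P[...,2]<.11);print("dark paddle z",np.percentile(P[m][:,2],[5,50,90,97]),m.sum())
a=cv2.imread("pics/side4.png")[220:370,280:460];b=cv2.imread("pics/side4.png")[120:380,170:482]
cv2.imwrite("pics/s4.png",np.hstack([cv2.resize(a,(390,325)),cv2.resize(b,(390,325))]))
```

```text
0.034 0.0341 [ 1.51 -1.17  4.79]
0.035 0.0349 [ 1.24 -1.21  5.28]
0.036 0.0356 [1.18 0.43 7.  ]
0.0356 [ 1.11 -0.61  5.57] 32.2583
lid [ 0.54844629 -0.10958899  0.15478067] 785
dark paddle z [0.06256334 0.06858978 0.07342393 0.0862011 ] 243
```

View pics/s4.png

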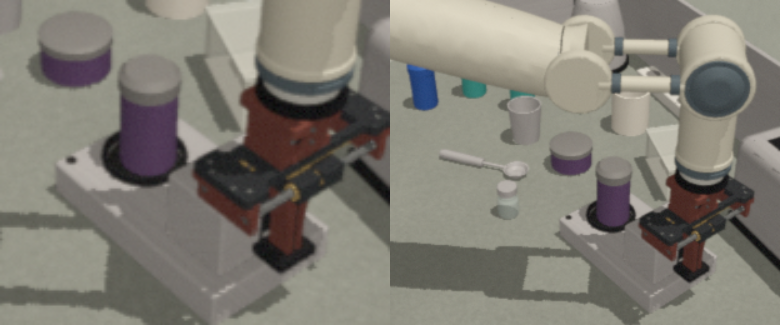

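The closed fingers hold the paddle down (left panel, (285,250)). Its top is at about z=0.069, a travel of about 36 mm, with 5.6 N on it. The cup is upright and unmoved, and the bystanders are in place. Handing in.

```bash
python3 -c "
from bench import *
print(job_done())"
```

```text
the job is handed in; nothing more can be done
None
```

The job is handed in at about 32 s of the 72 s allowed; no verdict was reported.

- **Cup:** I gripped the purple grey-lidded cup from the side and turned it lid-down about 0.4 m up. The tilt was 2.30 rad, computed from the arm pose. I then lowered it upright into the seat until it touched, and let go. In the last check the lid was within about 2 mm of the seat centre, with its top at z = 0.1548 (0.155 expected). After release its slope was about 0.025 rad, and it had not moved since.
- **Paddle:** I pressed it with closed fingers. The force rose and dropped at each click as described. It is held at about 35.6 mm by the arm's reading, with about 5.6 N. The side camera puts the paddle top at about z = 0.069, which also gives 36 mm.
- **Not as planned:** The first retreat from the cup, along the tool axis, was refused as out of reach with nothing moved. I lifted straight up instead.
- **Bystanders:** They look undisturbed in the pictures, but I did not measure them again. None of my checks failed or disagreed.

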